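# Take a wax cup off the nested stack

### The arm

A 6-joint arm with a two-finger parallel gripper is mounted at the origin on the work surface. World frame = base frame: x ahead of the robot, y to its left, z up, the work surface at z = 0. Lengths are in m, angles in rad, forces in N, time in s.
With the tool pointing down it reaches from about 0.35 to 0.775 m from the base axis. Payload 7.3 kg.
Tool frame: the origin (TCP) lies at the very end of the fingers, on their centre line; the grasp point (between the pads) lies 19 mm behind it; x points along the fingers, y is the direction in which the jaws open and shut, and the axes are right-handed (so a half turn about x gives the same grasp; the last joint's range is limited). The gripper opens to 92 mm and grips with 3 to 60 N. Pads are 19 mm wide; open, the fingers measure 130 mm over their backs; the gripper's body (75 mm by 190 mm) begins 47 mm behind the grasp point.
Start: joints at [-1.407, 0.342, 1.524, -0, 1.275, -0.146], TCP at [0.16, -0.5, 0.206] pointing down, gripper open.
Joint ranges: [-2.53, 2.53], [-0.77, 2.02], [0.04, 2.7], [-1, 4.14], [0.28, 2.66], [-3.11, 3.11]. Speed limits (rad/s): [2.57, 2.57, 3.14, 3.14, 3.14, 3.14].

### API

Orientations are given as [roll, pitch, yaw] about the fixed x, y, z axes, in that order (R = Rz(yaw) Ry(pitch) Rx(roll)).
In Python, from cell import observe, vision, job gives the robot as it stands.
- The arm moves only by the tool send_rows, never from a script. Its argument "motion" is a list of rows, each an object with "hand": the opening, from -1 (shut) to 1 (fully open), so that 0 is half open; "slide": the shift along the tool's x, y, z in mm, a list of three; "spin": the turn about the tool's x in rad. In form: [{"hand": hand, "slide": [tx, ty, tz], "spin": spin}, ...]. A call has 1 to 8 rows; each row shifts and turns the pose as measured when the row begins, along the tool's axes as they then stand; what a row does not reach is not made up. A row lasts 1/10 s, in which the tool goes at most 50 mm and 8.59 degrees, less where a joint would pass 70% of its speed; a pose out of reach is approached as far as the arm can. A call with a gripper value outside its range is refused whole. The fingers move at their own pace and stop on an object; "grip_force" is the grip in N (left out, the last holds). Time passes only in rows, so rows that do not move let the fingers close. It gives the time, the measured TCP pose, the force and the opening at its end, in the units of the state.
- observe(): the state, without advancing time (a new reading comes with each control period).
- vision.read_camera(name): name is "scene" or "top"; returns a dict with "pixels" (400x640x3 uint8, blue, green, red), "range_z" (400x640 float32, m along the optical axis (not along the pixel's ray), 0 where there is no reading), "fx", "fy", "cx", "cy" (pixels), "world_from_camera" (4x4, takes a point from camera to world coordinates). Camera axes: x right, y down, z forward; pixel columns grow to the right and rows downward; lengths in m; the calibration is good to about 2 mm. A picture is of the moment at which its call begins.
- job.hand_in(): hands the job in, once; it reports no verdict.
Trained networks look in a picture, given as the dict that the camera call returned (one of the last four; its "shot" number tells which), for a name from the list of things; names that differ only in an ending like _2 or _b are one class to them, and where a whole thing is asked for, a point or a joint stands for the part that bears it (a point fixed in the world has none). Each returns a list of dicts, best first, with "conf" (0 to 1); they miss things now and then, are a little off and sometimes report something else, mostly with a low value. They report only what shows in the picture. A call takes as long as a camera call.
- vision.search_frame(picture, thing): "uv" ([column, row] in pixels, amid what is visible of it).
- vision.cut_out(picture, thing): "mask" (400x640 bool, what is visible of it) and "uv" ([column, row] in pixels, amid what is visible of it).
The state is a dict: "time": time; "qpos": joint angles; "qvel": joint speeds; "joint_efforts": joint torques, N m; "tool_pos": TCP position; "tool_rot": TCP orientation; "contact_force": force on the tool from outside, world axes, zero at the start; "torque": the same for the moment, N m; "opening": finger opening in m.
Only numpy, scipy, OpenCV 4.12 (cv2) and the standard library are available. Lean on these libraries where they do the work, as an engineer would, in place of code of your own. Each camera call takes 0.05 s, during which the arm holds its last target.

### The job

Two stacks of nested steel wax cups stand on the ski wax bench. Take the top cup off the taller stack, lifting it straight up so that the cups beneath it stay put, and set it down (do not drop it) upright in the middle of the round cork mat. Do not disturb the shorter stack.

Things in the scene. Friction and masses are not known exactly. Their poses are not given: they have to be found in the camera images.
- cup_top: Cup to move, top of the taller stack (3 cups, 118 mm). Open steel cup, 54 mm tall, 0.3 kg, z up, origin at centre of underside. Lowest 22 mm: solid tapered foot, diameter 49 to 50 mm. From 22 to 54 mm: straight upright band, outside diameter 58 mm, wall 2.5 mm, inner floor at 25 mm. The foot is nested in cup_under, so only the 32 mm band is exposed: grip it there.
- cup_under: Middle cup of the taller stack, same shape, loose on a third like cup; origin at centre of underside, 32 mm above the bench. Must stay put. cup_top's shoulder rests on its rim, foot 22 mm deep inside with about 1 mm side clearance, held by small springs with about 2 N of drag: cup_top must rise 22 mm straight up to be free.
- mat: A round cork mat, 90 mm diameter, 5 mm thick, fixed flat on the bench; origin at the centre of its underside, on the bench surface (z = 0). A square cork pad elsewhere is not the target.
- short_top: The upper cup of the shorter stack (two nested cups, 86 mm tall in all), a bystander of the same shape and size as cup_top; origin at the centre of its underside, 32 mm above the bench. To be left alone.

How it is judged:
On the way:
1. the top cup has been lifted straight up, clear of the cup beneath (z of cup_top in the frame of cup_under above 0.055 m and horizontal distance between cup_top and cup_under below 0.02 m and angle between cup_top's own z axis and vertical below 0.3 rad).
At the end, for the whole second after the job is handed in: The cup from the top of the taller stack stands upright (within 10 degrees), at rest and released on the round cork mat, its centre within 20 mm of the mat's centre; the cup that was beneath it and the top cup of the shorter stack are upright and within 15 mm of where they were at the start (horizontal distance between cup_top and mat below 0.02 m and z of cup_top in the frame of mat between 0.002 and 0.009 m and angle between each of cup_top, cup_under, short_top's own z axis and vertical below 0.17 rad and linear speed of cup_top below 0.02 m/s and distance of each of cup_under, short_top from where it was at the start of the episode below 0.015 m); the robot touches nothing.
It fails at once if the cup beneath is lifted or pushed more than 15 mm from its place (distance of cup_under from where it was at the start of the episode above 0.015 m).
It fails at once if the shorter stack's top cup is moved more than 15 mm (distance of short_top from where it was at the start of the episode above 0.015 m).
It fails at once if the cup is dropped (falls freely faster than 0.6 m/s, about 18 mm) (linear speed of cup_top above 0.6 m/s and contact force between the fingers and cup_top below 0.1 N).
It also fails if it takes over 42 s, if anything falls off the work surface, if the arm or the gripper's body presses on something with over 40 N, if the wrist force passes 120 N, or if a joint passes its speed limit or range.

## Working session

There is one attempt and no reset: what is moved stays moved. The work goes in short steps, Python scripts to look and compute and a tool call to move; the robot and the scene stay as the last step left them, time stands still between calls to the robot, and variables do not carry over. Pictures are saved under pics/ and viewed, and the job is handed in when it is done.

Besides the shell and the picture viewer there is one more tool, called after "Request:" by a JSON object that holds its "fn" and its "kwargs", one argument or row to a line. send_rows: Moves the arm, as the interface text tells. Its arguments: {"type":"object","properties":{"motion":{"type":"array","items":{"type":"object","properties":{"hand":{"type":"number"},"slide":{"type":"array","items":{"type":"number"}},"spin":{"type":"number"}}}},"grip_force":{"type":"number"}},"required":["motion"]}

```bash
ls; mkdir -p pics
python3 - <<'E'
from cell import observe, vision, job
import cv2,numpy as np,pickle
s=observe(); print(s)
for n in ["scene","top"]:
    p=vision.read_camera(n)
    cv2.imwrite(f"pics/{n}0.png",p["pixels"]); pickle.dump(p,open(f"{n}0.pkl","wb"))
    print(n,p["fx"],p["cx"],p["cy"],np.round(p["world_from_camera"],3).tolist())
    for t in ["cup_top","mat","short_top","cup_under"]:
        print(t,[(np.round(d["uv"],1).tolist(),round(d["conf"],2)) for d in vision.search_frame(p,t)])
print(observe()["time"])
E
```

```text
pics
{'time': 0.0, 'qpos': array([-1.40701138e+00,  3.42720252e-01,  1.52501453e+00, -2.43031303e-05,
        1.27541118e+00, -1.45982414e-01]), 'qvel': array([-3.86124634e-05, -4.00743687e-04,  2.92612599e-04, -6.86182089e-04,
        1.38350903e-03, -8.53082350e-04]), 'joint_efforts': array([ 2.91511487e-04, -4.31240988e+01, -2.44221067e+01,  7.18244794e-02,
        5.60668332e-02, -1.52591251e-04]), 'tool_pos': array([ 0.15998887, -0.49956342,  0.20554715]), 'tool_rot': array([-1.70181852,  1.56924285,  1.74954859]), 'contact_force': array([-0.61509844,  0.35512846, -0.29974619]), 'torque': array([-0.00281069,  0.01024958,  0.00048504]), 'opening': 0.09147427814057703}
scene 382.4834990157755 325.018438102764 201.18248964004513 [[-0.775, 0.546, -0.318, 0.767], [0.632, 0.657, -0.412, 0.284], [-0.016, -0.52, -0.854, 0.683], [0.0, 0.0, 0.0, 1.0]]
cup_top []
mat [([321.6, 212.8], 0.92)]
short_top [([276.3, 127.8], 0.74)]
cup_under [([425.6, 278.9], 0.54)]
top 413.42284998845815 322.39085194972455 201.05896499030746 [[0.175, -0.964, 0.199, 0.42], [-0.985, -0.172, 0.033, -0.016], [0.003, -0.202, -0.979, 0.772], [0.0, 0.0, 0.0, 1.0]]
cup_top [([213.5, 236.2], 0.37)]
mat [([339.2, 223.2], 0.8)]
short_top [([446.5, 257.1], 0.83)]
cup_under []
0.5
```

View pics/scene0.png

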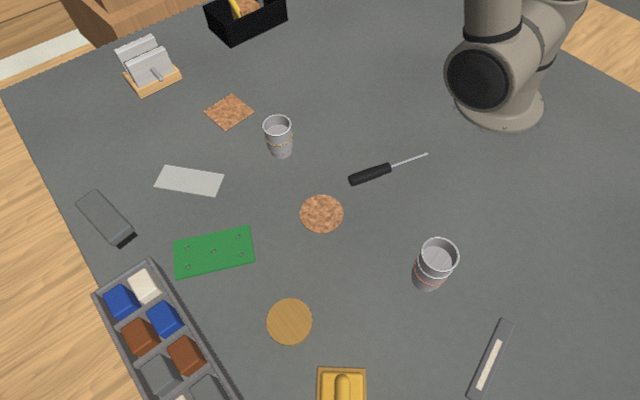

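View pics/top0.png

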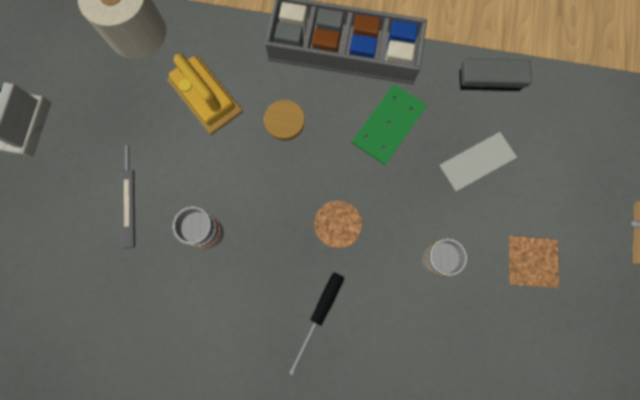

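The scene picture shows the tall stack at (437,262) and the short one at (278,135). The cork mat is at (321,213), and the plain disc at (290,321) is a decoy. In the top picture the tall stack is at (195,226), the short one at (446,257) and the mat at (338,224). Next I'll measure positions from the depth images.

```bash
cat > h.py <<'E'
import numpy as np,cv2
from scipy.optimize import least_squares
def cloud(p):
    z=p["range_z"].astype(float); v,u=np.mgrid[:400,:640]
    P=np.stack([(u-p["cx"])/p["fx"]*z,(v-p["cy"])/p["fy"]*z,z,np.ones_like(z)],-1)
    W=(P@np.asarray(p["world_from_camera"]).T)[...,:3]; W[z<=0]=np.nan
    return W
def circ(xy,r=None):
    c0=xy.mean(0)
    if r is None:
        s=least_squares(lambda q:np.hypot(*(xy-q[:2]).T)-q[2],[*c0,.029],loss="soft_l1",f_scale=.001); return s.x
    s=least_squares(lambda q:np.hypot(*(xy-q).T)-r,c0,loss="soft_l1",f_scale=.001); return s.x
E
python3 - <<'E'
import pickle,numpy as np
from h import *
for n,tall,short,mat in [("scene",(437,262),(278,135),(321,213)),("top",(195,226),(446,257),(338,224))]:
    p=pickle.load(open(n+"0.pkl","rb")); W=cloud(p)
    for nm,c,R in [("tall",tall,32),("short",short,28)]:
        v,u=np.mgrid[:400,:640]; m=(np.hypot(u-c[0],v-c[1])<R+8)
        Q=W[m]; Q=Q[np.isfinite(Q[:,2])]
        zt=np.percentile(Q[:,2],99.5)
        rim=Q[Q[:,2]>zt-.004]
        print(n,nm,"ztop",zt.round(4),len(rim),"rimfit",circ(rim[:,:2]).round(4),"fixed r",circ(rim[:,:2],.0278).round(4), "minmax mid",((rim.min(0)+rim.max(0))/2).round(4))
        print("  z hist",np.histogram(Q[:,2],bins=np.arange(-.01,.13,.01))[0])
        fl=Q[(Q[:,2]>zt-.034)&(Q[:,2]<zt-.024)]
        # side walls
        side=Q[(Q[:,2]>.02)&(Q[:,2]<zt-.006)]
    # table height & mat
    m=np.hypot(u-mat[0],v-mat[1])<35
    px=p["pixels"].astype(int); red=(px[...,2]-px[...,0]>35)&m
    Q=W[red]; Q=Q[np.isfinite(Q[:,2])]
    import cv2
    uvc=cv2.minEnclosingCircle(Q[:,:2].astype(np.float32))
    print(n,"mat mean",Q.mean(0).round(4),uvc, "table z",np.nanmedian(W[m&~red][:,2]).round(4),red.sum())
E
```

```text
scene tall ztop 0.1183 277 rimfit [0.4775 0.2041 0.0281] fixed r [0.4775 0.2041] minmax mid [0.4771 0.2043 0.1171]
  z hist [2599  584    4   61   69   52  114   81   75  605  202  205  342    0]
scene short ztop 0.0859 149 rimfit [ 0.5035 -0.2138  0.028 ] fixed r [ 0.5036 -0.2138] minmax mid [ 0.5032 -0.2136  0.0848]
  z hist [2317  710   32   66   74   69  262  157  172  179    0    0    0    0]
scene mat mean [ 0.5387 -0.0262  0.0039] ((0.536320686340332, -0.028207609429955482), 0.047751087695360184) table z -0.0009 1352
top tall ztop 0.12 281 rimfit [0.4779 0.2041 0.0281] fixed r [0.4779 0.2041] minmax mid [0.4781 0.2043 0.1193]
  z hist [ 987 2430    0   26   43   34   72   57   40  453  378  141  311   26]
top short ztop 0.0879 255 rimfit [ 0.5036 -0.2142  0.0281] fixed r [ 0.5036 -0.2142] minmax mid [ 0.5035 -0.2144  0.0865]
  z hist [1212 1513    0   28   42   25  697  112  109  291    0    0    0    0]
top mat mean [ 0.5384 -0.026   0.0054] ((0.5395144820213318, -0.026357896625995636), 0.04601813852787018) table z 0.0004 1811
```

```bash
cat >> h.py <<'E'
from scipy.spatial.transform import Rotation
def rel(s,target):
    R=Rotation.from_euler("xyz",s["tool_rot"]).as_matrix()
    return (R.T@(np.array(target)-s["tool_pos"])*1000).round(1), R
E
python3 - <<'E'
from h import *; from cell import observe
s=observe()
for t in [(.45,-.15,.206),(.4777,.2041,.206)]:
    d,R=rel(s,t); print(d)
print(R.round(4))
E
```

```text
[ 2.000e-01 -2.450e+02 -3.828e+02]
[ 2.000e-01 -5.738e+02 -5.171e+02]
[[ 0.      0.3048 -0.9524]
 [-0.     -0.9524 -0.3048]
 [-1.      0.     -0.    ]]
```

Request:
{"fn": "send_rows", "kwargs": {
  "motion": [
    {"hand": 1,"slide": [0,-24,-38],"spin": 0},
    {"hand": 1,"slide": [0,-24,-38],"spin": 0},
    {"hand": 1,"slide": [0,-24,-38],"spin": 0},
    {"hand": 1,"slide": [0,-24,-38],"spin": 0},
    {"hand": 1,"slide": [0,-24,-38],"spin": 0},
    {"hand": 1,"slide": [0,-24,-38],"spin": 0},
    {"hand": 1,"slide": [0,-24,-38],"spin": 0},
    {"hand": 1,"slide": [0,-24,-38],"spin": 0}
  ],
  "grip_force": 30
}}

```text
time: 1.3
tool_pos: [0.3964, -0.2203, 0.2059]
tool_rot: [1.673, 1.566, -1.17]
contact_force: [0.4, -0.2, -0.2]
opening: 0.0921
```

Run:
```python
from h import *; from cell import observe
s=observe()
print(s["tool_pos"],s["tool_rot"],s["time"])
d,R=rel(s,(.4777,.2041,.206)); print(d); print(R.round(4))
```

```text
[ 0.39639884 -0.22026134  0.20589062] [ 1.67311661  1.56633266 -1.16998076] 1.3
[  -1.7 -381.7 -202.5]
[[ 1.700e-03  2.941e-01 -9.558e-01]
 [-4.100e-03 -9.558e-01 -2.941e-01]
 [-1.000e+00  4.400e-03 -5.000e-04]]
```

Request:
{"fn": "send_rows", "kwargs": {
  "motion": [
    {"hand": 1,"slide": [0,-40,-26],"spin": 0},
    {"hand": 1,"slide": [0,-40,-26],"spin": 0},
    {"hand": 1,"slide": [0,-40,-26],"spin": 0},
    {"hand": 1,"slide": [0,-40,-26],"spin": 0},
    {"hand": 1,"slide": [0,-40,-22],"spin": 0},
    {"hand": 1,"slide": [0,-40,-20],"spin": 0},
    {"hand": 1,"slide": [0,-40,-18],"spin": 0},
    {"hand": 1,"slide": [0,-40,-18],"spin": 0}
  ]
}}

```text
time: 2.1
tool_pos: [0.4809, 0.1539, 0.2057]
tool_rot: [2.227, 1.561, -0.616]
contact_force: [0.9, -0.1, 0.0]
opening: 0.0916
```

Run:
```python
from h import *; from cell import observe
s=observe()
print(s["tool_pos"],s["tool_rot"],s["time"])
d,R=rel(s,(.4777,.2041,.206)); print(d); print(R.round(4))
```

```text
[0.48089241 0.15387987 0.2056645 ] [ 2.22690049  1.56094663 -0.61634502] 2.1
[ -0.6 -48.9 -11.7]
[[ 0.008   0.2939 -0.9558]
 [-0.0057 -0.9558 -0.294 ]
 [-1.      0.0078 -0.006 ]]
```

Request:
{"fn": "send_rows", "kwargs": {
  "motion": [
    {"hand": 1,"slide": [0,-25,-6],"spin": 0},
    {"hand": 1,"slide": [0,-16,-4],"spin": 0},
    {"hand": 1,"slide": [0,-6,-1],"spin": 0},
    {"hand": 1,"slide": [0,0,0],"spin": 0},
    {"hand": 1,"slide": [0,0,0],"spin": 0}
  ]
}}

```text
time: 2.6
tool_pos: [0.4768, 0.2091, 0.205]
tool_rot: [2.304, 1.561, -0.531]
contact_force: [0.5, 0.0, -0.7]
opening: 0.0921
```

Run:
```python
from h import *; from cell import observe
s=observe()
print(s["tool_pos"],s["tool_rot"],s["time"],s["contact_force"])
d,R=rel(s,(.4777,.2041,.089)); print(d); print(R.round(4))
```

```text
[0.47684625 0.20906748 0.20499495] [ 2.303967    1.56120024 -0.53140886] 2.6 [ 0.47780046  0.04760395 -0.73928791]
[116.    4.2   1.4]
[[ 0.0083  0.3014 -0.9535]
 [-0.0049 -0.9535 -0.3015]
 [-1.      0.0071 -0.0064]]
```

Still 4 mm off along the jaw axis. I'll correct that and go down part of the way.

Request:
{"fn": "send_rows", "kwargs": {
  "motion": [
    {"hand": 1,"slide": [0,4,1],"spin": 0},
    {"hand": 1,"slide": [15,0,0],"spin": 0},
    {"hand": 1,"slide": [25,0,0],"spin": 0},
    {"hand": 1,"slide": [15,0,0],"spin": 0},
    {"hand": 1,"slide": [5,0,0],"spin": 0},
    {"hand": 1,"slide": [0,0,0],"spin": 0}
  ]
}}

```text
time: 3.2
tool_pos: [0.4798, 0.1974, 0.1449]
tool_rot: [2.383, 1.558, -0.461]
contact_force: [0.2, 0.9, 0.5]
opening: 0.0922
```

Run:
```python
from h import *; from cell import observe,vision
import pickle
s=observe()
print(s["tool_pos"],s["tool_rot"],s["time"],s["contact_force"])
d,R=rel(s,(.4777,.2041,.089)); print(d); print(R.round(4))
p=vision.read_camera("scene"); cv2.imwrite("pics/scene1.png",p["pixels"])
```

```text
[0.47981016 0.19743074 0.14488851] [ 2.38254503  1.55778267 -0.46117296] 3.2 [0.16520851 0.9096114  0.52142243]
[55.8 -7.5  0.6]
[[ 0.0117  0.2934 -0.9559]
 [-0.0058 -0.9559 -0.2935]
 [-0.9999  0.009  -0.0094]]
```

View pics/scene1.png

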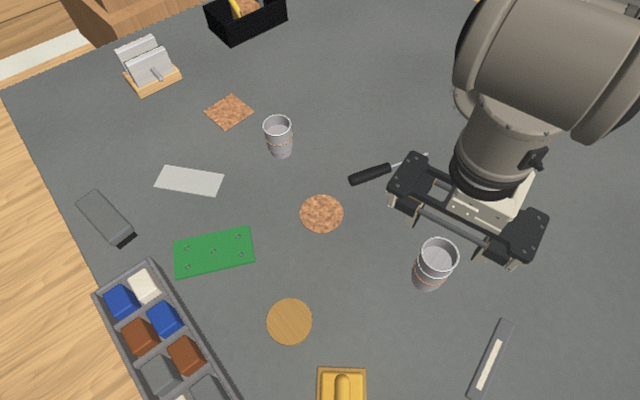

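Request:
{"fn": "send_rows", "kwargs": {
  "motion": [
    {"hand": 1,"slide": [0,0,0],"spin": 0},
    {"hand": 1,"slide": [0,0,0],"spin": 0},
    {"hand": 1,"slide": [0,0,0],"spin": 0}
  ]
}}

```text
time: 3.55
tool_pos: [0.4814, 0.1973, 0.1476]
tool_rot: [2.558, 1.554, -0.287]
contact_force: [0.3, -0.2, 0.4]
opening: 0.0917
```

Run:
```python
from h import *; from cell import observe,vision
import pickle
s=observe()
print(s["tool_pos"],s["tool_rot"],s["time"],s["contact_force"],s["qvel"])
d,R=rel(s,(.4777,.2041,.089)); print(d); print(R.round(4))
p=vision.read_camera("scene"); W=cloud(p)
s=observe();print(s["tool_pos"])
T=np.linalg.inv(p["world_from_camera"])
def pr(x):
    c=T@np.array([*x,1]); return c[0]/c[2]*p["fx"]+p["cx"],c[1]/c[2]*p["fy"]+p["cy"]
R=Rotation.from_euler("xyz",s["tool_rot"]).as_matrix()
tc=s["tool_pos"]
for k in (-.046,0,.046): print(k,pr(tc+R[:,1]*k))
print("cup",pr((.4777,.2041,.118)))
cv2.imwrite("pics/scene2.png",cv2.resize(p["pixels"][130:330,340:600],None,fx=3,fy=3))
```

```text
[0.4814199  0.19729381 0.1475603 ] [ 2.55771785  1.55393992 -0.28668238] 3.55 [ 0.34010335 -0.22290929  0.38682622] [-0.00176613 -0.00732511 -0.00773738 -0.00090808  0.00541842 -0.00174267]
[58.5 -8.1  2.4]
[[ 0.0162  0.2928 -0.956 ]
 [-0.0048 -0.9561 -0.2929]
 [-0.9999  0.0093 -0.0141]]
[0.48148567 0.19733249 0.14760698]
-0.046 (np.float64(468.0043956805023), np.float64(259.59496587767427))
0 (np.float64(439.67322935719267), np.float64(244.01075646971776))
0.046 (np.float64(412.6183892956892), np.float64(229.1286196665342))
cup (np.float64(440.03544520481796), np.float64(253.53133761274802))
```

View pics/scene2.png

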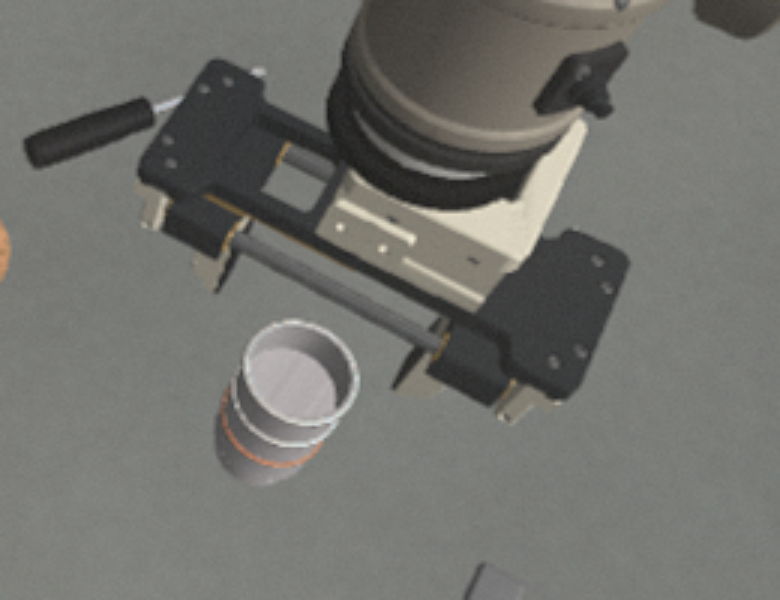

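Request:
{"fn": "send_rows", "kwargs": {
  "motion": [
    {"hand": 1,"slide": [0,-4,1],"spin": 0},
    {"hand": 1,"slide": [0,-4,1],"spin": 0}
  ]
}}

```text
time: 3.8
tool_pos: [0.4773, 0.2047, 0.148]
tool_rot: [2.589, 1.553, -0.256]
contact_force: [-0.2, -0.2, 0.5]
opening: 0.0916
```

```bash
cat > st.py <<'E'
from h import *; from cell import observe,vision
import sys
def show(t):
    s=observe(); d,R=rel(s,t); print(s["time"],s["tool_pos"].round(4),"d",d,"xax",R[:,0].round(4),"F",s["contact_force"].round(1),"op",round(float(s["opening"]),4),"qv",np.abs(s["qvel"]).max().round(3))
t=[float(a) for a in sys.argv[1:4]]
show(t)
if len(sys.argv)>4:
    vision.read_camera("scene"); show(t)
E
python3 st.py .4777 .2041 .089 1
```

```text
3.8 [0.4773 0.2047 0.148 ] d [59.   0.1  0.7] xax [ 0.0173 -0.0045 -0.9998] F [-0.2 -0.2  0.5] op 0.0916 qv 0.081
3.85 [0.477  0.2052 0.1479] d [58.9  0.7  0.5] xax [ 0.017  -0.0043 -0.9998] F [-0.1 -0.4 -0.2] op 0.0919 qv 0.017
```

Request:
{"fn": "send_rows", "kwargs": {
  "motion": [
    {"hand": 1,"slide": [15,0,0],"spin": 0},
    {"hand": 1,"slide": [20,0,0],"spin": 0},
    {"hand": 1,"slide": [15,0,0],"spin": 0}
  ]
}}

```text
time: 4.15
tool_pos: [0.4792, 0.2067, 0.0991]
tool_rot: [2.736, 1.548, -0.107]
contact_force: [-0.2, 0.3, 0.1]
opening: 0.092
```

```bash
python3 st.py .4777 .2041 .089 1
```

```text
4.15 [0.4792 0.2067 0.0991] d [10.1  2.   2.4] xax [ 0.0231 -0.0025 -0.9997] F [-0.2  0.3  0.1] op 0.092 qv 0.373
4.2 [0.4779 0.2063 0.0969] d [7.9 2.  1. ] xax [ 0.0193 -0.0035 -0.9998] F [-1.7 -1.  -1.9] op 0.0914 qv 0.082
```

Request:
{"fn": "send_rows", "kwargs": {
  "motion": [
    {"hand": 1,"slide": [7,2,1],"spin": 0}
  ]
}}

```text
time: 4.3
tool_pos: [0.4779, 0.2045, 0.0901]
tool_rot: [2.682, 1.551, -0.161]
contact_force: [1.5, 0.1, -0.5]
opening: 0.0917
```

```bash
python3 st.py .4777 .2041 .089 1
python3 - <<'E'
from cell import vision; import cv2
p=vision.read_camera("scene");cv2.imwrite("pics/scene3.png",cv2.resize(p["pixels"][130:330,340:600],None,fx=3,fy=3))
E
```

```text
4.3 [0.4779 0.2045 0.0901] d [1.1 0.3 0.3] xax [ 0.02   -0.0032 -0.9998] F [ 1.5  0.1 -0.5] op 0.0917 qv 0.231
4.35 [0.4767 0.2038 0.0885] d [-0.5 -0.  -1. ] xax [ 0.0171 -0.0042 -0.9998] F [-0.6 -0.5 -1.5] op 0.0915 qv 0.04
```

View pics/scene3.png

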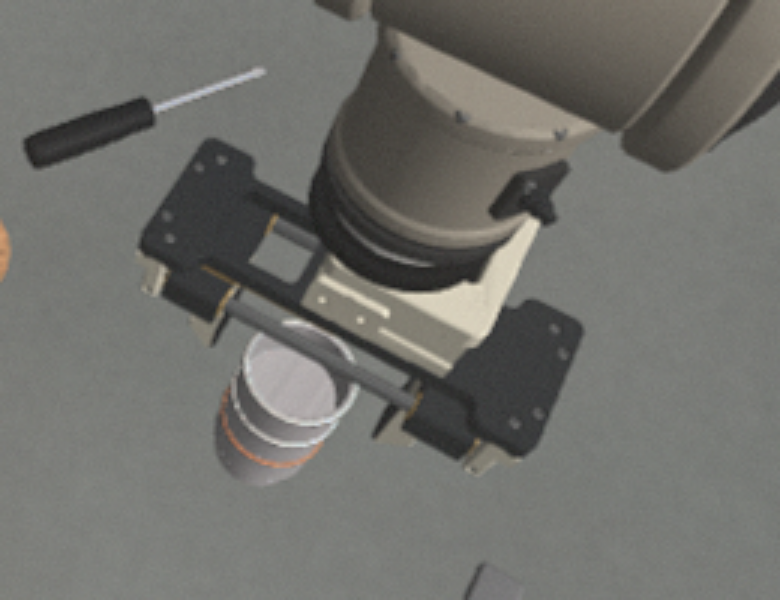

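The fingers straddle the band of the top cup, in line with it. Closing.

Request:
{"fn": "send_rows", "kwargs": {
  "motion": [
    {"hand": -1,"slide": [0,0,0],"spin": 0},
    {"hand": -1,"slide": [0,0,0],"spin": 0},
    {"hand": -1,"slide": [0,0,0],"spin": 0},
    {"hand": -1,"slide": [0,0,0],"spin": 0}
  ],
  "grip_force": 30
}}

```text
time: 4.8
tool_pos: [0.4781, 0.2042, 0.0912]
tool_rot: [2.692, 1.55, -0.151]
contact_force: [-0.2, 0.2, -0.2]
opening: 0.0642
```

```bash
python3 st.py .4777 .2041 .089 1
```

```text
4.8 [0.4781 0.2042 0.0912] d [ 2.1 -0.1  0.4] xax [ 0.0207 -0.0031 -0.9998] F [-0.2  0.2 -0.2] op 0.0642 qv 0.006
4.85 [0.4781 0.2042 0.0911] d [ 2.1 -0.1  0.5] xax [ 0.0208 -0.0031 -0.9998] F [0.2 0.5 0.4] op 0.0606 qv 0.001
```

Request:
{"fn": "send_rows", "kwargs": {
  "motion": [
    {"hand": -1,"slide": [2,0,0],"spin": 0},
    {"hand": -1,"slide": [0.5,0,0],"spin": 0},
    {"hand": -1,"slide": [0.5,0,0],"spin": 0}
  ]
}}

```text
time: 5.15
tool_pos: [0.4791, 0.2043, 0.0908]
tool_rot: [2.741, 1.547, -0.102]
contact_force: [-2.5, -1.0, 4.2]
opening: 0.0564
```

```bash
python3 st.py .4777 .2041 .089 1
```

```text
5.15 [0.4791 0.2043 0.0908] d [ 1.8 -0.3  1.4] xax [ 0.0241 -0.0025 -0.9997] F [-2.5 -1.   4.2] op 0.0564 qv 0.006
5.2 [0.4791 0.2043 0.0908] d [ 1.8 -0.3  1.5] xax [ 0.0242 -0.0024 -0.9997] F [-2.8 -1.1  7.3] op 0.0563 qv 0.002
```

Request:
{"fn": "send_rows", "kwargs": {
  "motion": [
    {"hand": -1,"slide": [-4,0,0],"spin": 0},
    {"hand": -1,"slide": [-5,0,0],"spin": 0},
    {"hand": -1,"slide": [-5,0,0],"spin": 0}
  ],
  "grip_force": 35
}}

```text
time: 5.5
tool_pos: [0.4775, 0.2039, 0.1035]
tool_rot: [2.669, 1.55, -0.174]
contact_force: [0.8, -0.1, -3.8]
opening: 0.0559
```

```bash
python3 st.py .4777 .2041 .089 1
python3 - <<'E'
from cell import vision; import cv2
p=vision.read_camera("scene");cv2.imwrite("pics/scene4.png",cv2.resize(p["pixels"][130:330,340:600],None,fx=3,fy=3))
E
```

```text
5.5 [0.4775 0.2039 0.1035] d [14.5 -0.3  0. ] xax [ 0.0202 -0.0036 -0.9998] F [ 0.8 -0.1 -3.8] op 0.0559 qv 0.127
5.55 [0.478  0.2041 0.1044] d [15.3 -0.3  0.6] xax [ 0.0216 -0.0032 -0.9998] F [-0.4 -0.1 -2.7] op 0.0555 qv 0.021
```

View pics/scene4.png

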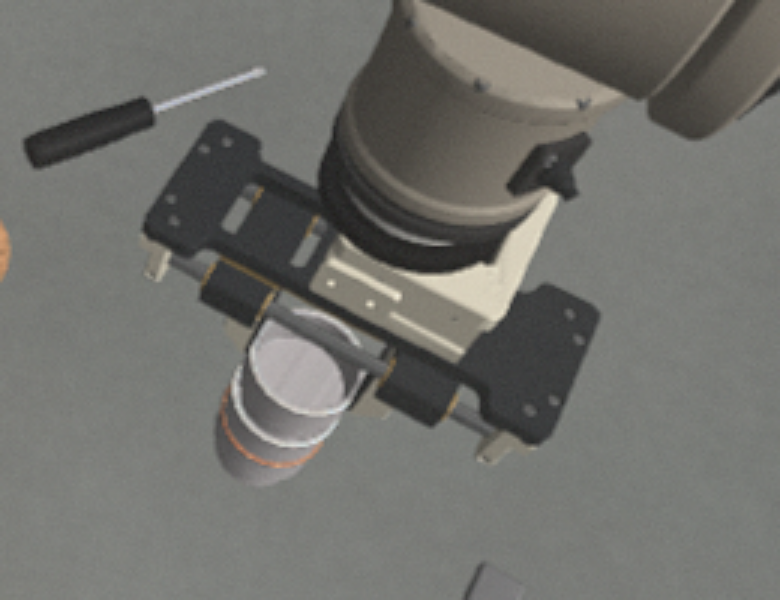

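Only the top cup has risen; the orange ring on the lower cup hasn't moved. I'll keep lifting.

Request:
{"fn": "send_rows", "kwargs": {
  "motion": [
    {"hand": -1,"slide": [-5,0,0],"spin": 0},
    {"hand": -1,"slide": [-6,0,0],"spin": 0},
    {"hand": -1,"slide": [-6,0,0],"spin": 0},
    {"hand": -1,"slide": [-6,0,0],"spin": 0}
  ]
}}

```text
time: 6.0
tool_pos: [0.4773, 0.2041, 0.1284]
tool_rot: [2.687, 1.55, -0.156]
contact_force: [0.7, 0.4, -1.1]
opening: 0.0563
```

```bash
python3 st.py .4777 .2041 .089 1
python3 - <<'E'
from cell import vision; import cv2
p=vision.read_camera("scene");cv2.imwrite("pics/scene5.png",cv2.resize(p["pixels"][130:330,340:600],None,fx=3,fy=3))
E
```

```text
6.0 [0.4773 0.2041 0.1284] d [39.4 -0.2  0.3] xax [ 0.021  -0.0033 -0.9998] F [ 0.7  0.4 -1.1] op 0.0563 qv 0.162
6.05 [0.4779 0.2043 0.1295] d [40.5 -0.2  1.1] xax [ 0.0229 -0.0028 -0.9997] F [ 1.2  0.4 -1.2] op 0.056 qv 0.036
```

View pics/scene5.png

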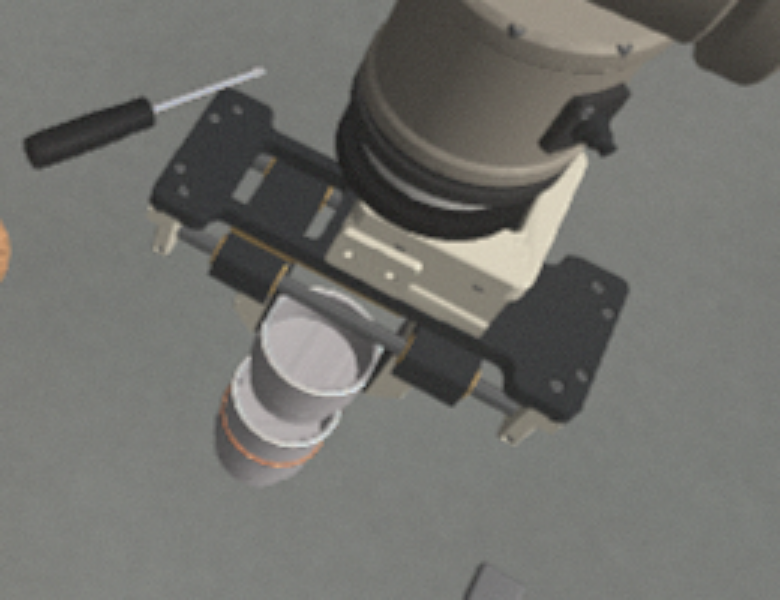

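The cup is about 38 mm up and clear of the stack, which still stands as before. I'll raise it a bit more and then carry it over.

Request:
{"fn": "send_rows", "kwargs": {
  "motion": [
    {"hand": -1,"slide": [-8,0,0],"spin": 0},
    {"hand": -1,"slide": [-12,0,0],"spin": 0}
  ]
}}

```text
time: 6.3
tool_pos: [0.4763, 0.204, 0.1486]
tool_rot: [2.658, 1.551, -0.185]
contact_force: [-0.1, 0.5, -1.7]
opening: 0.0563
```

```bash
python3 st.py .5400 -.0258 .140 1
```

```text
6.3 [0.4763 0.204  0.1486] d [ 10.7 238.3   7. ] xax [ 0.0196 -0.0037 -0.9998] F [-0.1  0.5 -1.7] op 0.0563 qv 0.314
6.35 [0.4774 0.2044 0.1509] d [ 12.9 238.3   8.2] xax [ 0.0232 -0.0027 -0.9997] F [-0.4  0.7 -0.4] op 0.0558 qv 0.062
```

Request:
{"fn": "send_rows", "kwargs": {
  "motion": [
    {"hand": -1,"slide": [0,12,0],"spin": 0},
    {"hand": -1,"slide": [0,22,1],"spin": 0},
    {"hand": -1,"slide": [0,28,1],"spin": 0},
    {"hand": -1,"slide": [0,30,1],"spin": 0},
    {"hand": -1,"slide": [0,30,1],"spin": 0},
    {"hand": -1,"slide": [0,28,1],"spin": 0},
    {"hand": -1,"slide": [0,22,1],"spin": 0},
    {"hand": -1,"slide": [0,12,1],"spin": 0}
  ]
}}

```text
time: 7.15
tool_pos: [0.5264, 0.0163, 0.1513]
tool_rot: [2.673, 1.548, -0.166]
contact_force: [0.1, 0.1, -2.4]
opening: 0.0562
```

```bash
python3 st.py .5400 -.0258 .10 1
```

```text
7.15 [0.5264 0.0163 0.1513] d [51.7 43.7  0.6] xax [ 0.0225 -0.0038 -0.9997] F [ 0.1  0.1 -2.4] op 0.0562 qv 0.24
7.2 [0.5267 0.0151 0.1512] d [51.7 42.4  0.5] xax [ 0.0227 -0.0047 -0.9997] F [ 0.7 -2.5 -2.6] op 0.0559 qv 0.057
```

Request:
{"fn": "send_rows", "kwargs": {
  "motion": [
    {"hand": -1,"slide": [0,14,0],"spin": 0},
    {"hand": -1,"slide": [0,16,0],"spin": 0},
    {"hand": -1,"slide": [5,10,0],"spin": 0},
    {"hand": -1,"slide": [12,0,0],"spin": 0},
    {"hand": -1,"slide": [15,0,0],"spin": 0},
    {"hand": -1,"slide": [10,0,0],"spin": 0}
  ]
}}

```text
time: 7.8
tool_pos: [0.5396, -0.025, 0.1067]
tool_rot: [2.692, 1.548, -0.149]
contact_force: [-0.3, 0.1, -2.2]
opening: 0.0559
```

```bash
python3 st.py .5400 -.0258 .032 1
python3 - <<'E'
from cell import vision; import cv2
p=vision.read_camera("scene");cv2.imwrite("pics/scene6.png",cv2.resize(p["pixels"][50:290,190:510],None,fx=2.5,fy=2.5))
E
```

```text
7.8 [ 0.5396 -0.025   0.1067] d [74.7  0.1  1.4] xax [ 0.0226 -0.0034 -0.9997] F [-0.3  0.1 -2.2] op 0.0559 qv 0.25
7.85 [ 0.5386 -0.0247  0.1052] d [73.2  0.8  0.3] xax [ 0.0199 -0.0028 -0.9998] F [-1.7  1.  -4.2] op 0.0561 qv 0.064
```

View pics/scene6.png

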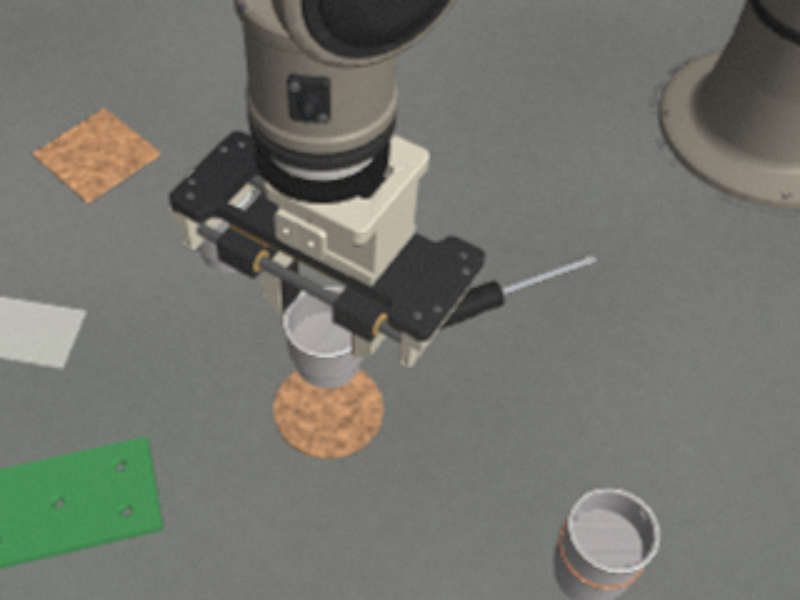

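Request:
{"fn": "send_rows", "kwargs": {
  "motion": [
    {"hand": -1,"slide": [12,0,0],"spin": 0},
    {"hand": -1,"slide": [16,0,0],"spin": 0},
    {"hand": -1,"slide": [16,0,0],"spin": 0},
    {"hand": -1,"slide": [10,0,0],"spin": 0},
    {"hand": -1,"slide": [5,0,0],"spin": 0}
  ]
}}

```text
time: 8.4
tool_pos: [0.5414, -0.0235, 0.0451]
tool_rot: [2.704, 1.547, -0.135]
contact_force: [0.0, 0.5, -3.1]
opening: 0.0557
```

```bash
python3 st.py .5400 -.0258 .032 1
python3 - <<'E'
from cell import vision; import cv2,pickle
p=vision.read_camera("scene");cv2.imwrite("pics/scene7.png",cv2.resize(p["pixels"][110:270,220:430],None,fx=3.5,fy=3.5))
E
```

```text
8.4 [ 0.5414 -0.0235  0.0451] d [13.   1.6  2.3] xax [ 0.024  -0.0032 -0.9997] F [ 0.   0.5 -3.1] op 0.0557 qv 0.123
8.45 [ 0.5411 -0.0235  0.0446] d [12.5  1.8  2. ] xax [ 0.023  -0.0031 -0.9997] F [-0.6 -0.3 -3.1] op 0.0561 qv 0.036
```

View pics/scene7.png

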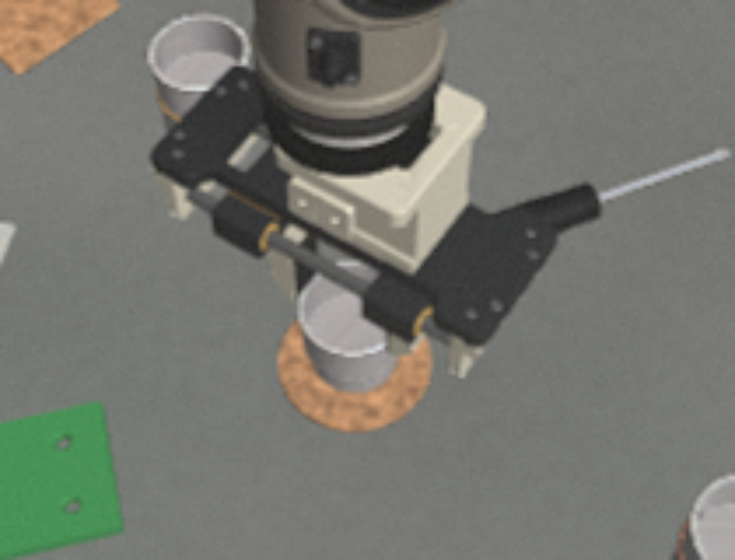

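Request:
{"fn": "send_rows", "kwargs": {
  "motion": [
    {"hand": -1,"slide": [5,1.5,1.5],"spin": 0},
    {"hand": -1,"slide": [4,0,0],"spin": 0},
    {"hand": -1,"slide": [2,0,0],"spin": 0}
  ]
}}

```text
time: 8.8
tool_pos: [0.542, -0.0259, 0.0352]
tool_rot: [2.697, 1.543, -0.142]
contact_force: [-0.6, -0.3, -3.1]
opening: 0.0559
```

```bash
python3 st.py .5400 -.0258 .032 1
```

```text
8.8 [ 0.542  -0.0259  0.0352] d [ 3.2 -0.7  1.9] xax [ 0.0273 -0.0039 -0.9996] F [-0.6 -0.3 -3.1] op 0.0559 qv 0.047
8.85 [ 0.5418 -0.0259  0.035 ] d [ 3.  -0.6  1.7] xax [ 0.0267 -0.0038 -0.9996] F [-1.   0.2 -2.4] op 0.0562 qv 0.012
```

Request:
{"fn": "send_rows", "kwargs": {
  "motion": [
    {"hand": -1,"slide": [2.5,0,1],"spin": 0},
    {"hand": -1,"slide": [2,0,0],"spin": 0}
  ]
}}

```text
time: 9.05
tool_pos: [0.5415, -0.0263, 0.0317]
tool_rot: [2.696, 1.542, -0.142]
contact_force: [-7.7, 0.4, 21.2]
opening: 0.0559
```

```bash
python3 st.py .5400 -.0258 .032 1
```

```text
9.05 [ 0.5415 -0.0263  0.0317] d [-0.4 -1.   1.3] xax [ 0.0285 -0.0041 -0.9996] F [-7.7  0.4 21.2] op 0.0559 qv 0.005
9.1 [ 0.5414 -0.0263  0.0318] d [-0.2 -0.9  1.2] xax [ 0.0283 -0.004  -0.9996] F [-2.4 -0.2  6.3] op 0.0559 qv 0.003
```

The force jumped to 21 N upward, so the cup is on the mat. Releasing.

Request:
{"fn": "send_rows", "kwargs": {
  "motion": [
    {"hand": 1,"slide": [0,0,0],"spin": 0},
    {"hand": 1,"slide": [0,0,0],"spin": 0},
    {"hand": 1,"slide": [0,0,0],"spin": 0},
    {"hand": 1,"slide": [0,0,0],"spin": 0}
  ]
}}

```text
time: 9.5
tool_pos: [0.5425, -0.0265, 0.0331]
tool_rot: [2.692, 1.539, -0.146]
contact_force: [-0.5, -0.4, 0.1]
opening: 0.0839
```

```bash
python3 st.py .5400 -.0258 .15 1
python3 - <<'E'
from cell import vision; import cv2,pickle
p=vision.read_camera("scene");cv2.imwrite("pics/scene8.png",cv2.resize(p["pixels"][110:270,220:430],None,fx=3.5,fy=3.5))
E
```

```text
9.5 [ 0.5425 -0.0265  0.0331] d [-116.9    0.2   -1.2] xax [ 0.0316 -0.0046 -0.9995] F [-0.5 -0.4  0.1] op 0.0839 qv 0.002
9.55 [ 0.5425 -0.0265  0.0331] d [-117.     0.2   -1.2] xax [ 0.0315 -0.0046 -0.9995] F [ 0.5 -0.1  0.2] op 0.0874 qv 0.002
```

View pics/scene8.png

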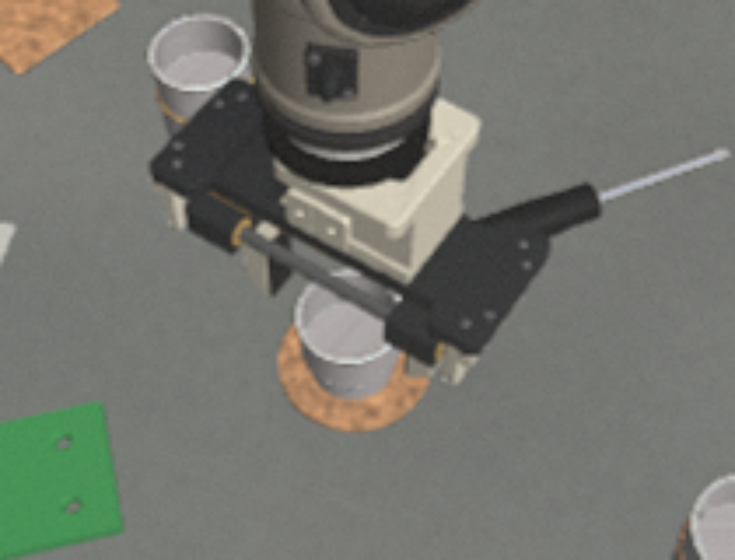

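The fingers are open and the cup stands on the mat. I'll retreat straight up.

Request:
{"fn": "send_rows", "kwargs": {
  "motion": [
    {"hand": 1,"slide": [-8,0,0],"spin": 0},
    {"hand": 1,"slide": [-15,0,0],"spin": 0},
    {"hand": 1,"slide": [-20,0,0],"spin": 0},
    {"hand": 1,"slide": [-25,0,0],"spin": 0},
    {"hand": 1,"slide": [-25,0,0],"spin": 0},
    {"hand": 1,"slide": [-20,0,0],"spin": 0},
    {"hand": 1,"slide": [-10,0,0],"spin": 0}
  ]
}}

```text
time: 10.3
tool_pos: [0.5373, -0.0257, 0.1614]
tool_rot: [2.698, 1.543, -0.14]
contact_force: [-0.1, -0.8, -0.5]
opening: 0.0919
```

Request:
{"fn": "send_rows", "kwargs": {
  "motion": [
    {"hand": 1,"slide": [0,-5,20],"spin": 0},
    {"hand": 1,"slide": [0,-10,30],"spin": 0},
    {"hand": 1,"slide": [0,-10,30],"spin": 0},
    {"hand": 1,"slide": [0,-10,25],"spin": 0},
    {"hand": 1,"slide": [0,0,10],"spin": 0},
    {"hand": 1,"slide": [0,0,0],"spin": 0}
  ]
}}

```text
time: 10.9
tool_pos: [0.4142, -0.0268, 0.1593]
tool_rot: [2.688, 1.538, -0.15]
contact_force: [0.5, 0.2, -0.5]
opening: 0.092
```

```bash
python3 st.py .5400 -.0258 .15
python3 - <<'E'
from cell import vision; import cv2
from h import *
v,u=np.mgrid[:400,:640]
for n,B in [("scene",{"tall":(437,268),"short":(278,135),"cup":(321,195)}),("top",{"tall":(200,228),"short":(446,257),"cup":(335,220)})]:
    p=vision.read_camera(n);cv2.imwrite(f"pics/{n}9.png",p["pixels"]); W=cloud(p)
    for k,c in B.items():
        Q=W[np.hypot(u-c[0],v-c[1])<38]; Q=Q[np.isfinite(Q[:,2])]; Q=Q[Q[:,2]<.1]
        zt=np.percentile(Q[:,2],99.5); r=Q[Q[:,2]>zt-.004]
        print(n,k,zt.round(4),len(r),circ(r[:,:2]).round(4))
        A=np.c_[r[:,:2]-r[:,:2].mean(0),np.ones(len(r))]; print("  slope",np.linalg.lstsq(A,r[:,2],rcond=None)[0][:2].round(3))
E
```

```text
10.9 [ 0.4142 -0.0268  0.1593] d [  13.4   36.5 -120.1] xax [ 0.0324 -0.0049 -0.9995] F [ 0.5  0.2 -0.5] op 0.092 qv 0.006
scene tall 0.0864 243 [0.4776 0.2042 0.028 ]
  slope [-0.002  0.004]
scene short 0.0861 149 [ 0.5035 -0.2138  0.0279]
  slope [-0.004  0.006]
scene cup 0.0593 170 [ 0.5401 -0.0257  0.0281]
  slope [0.006 0.002]
top tall 0.088 254 [0.4781 0.2042 0.0282]
  slope [-0.004 -0.008]
top short 0.0878 260 [ 0.5036 -0.2142  0.0282]
  slope [-0.002  0.004]
top cup 0.061 222 [ 0.5405 -0.0257  0.0282]
  slope [-0.002  0.001]
```

View pics/scene9.png

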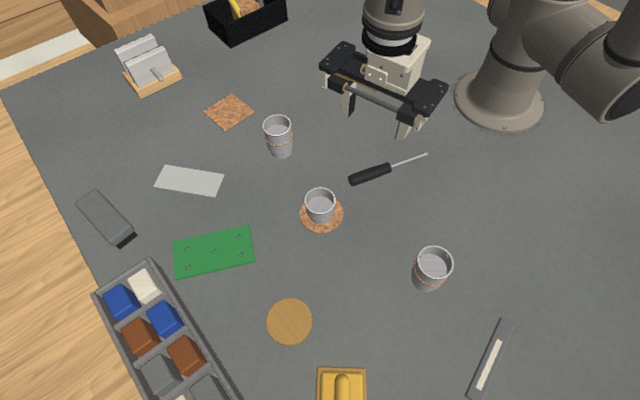

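View pics/top9.png

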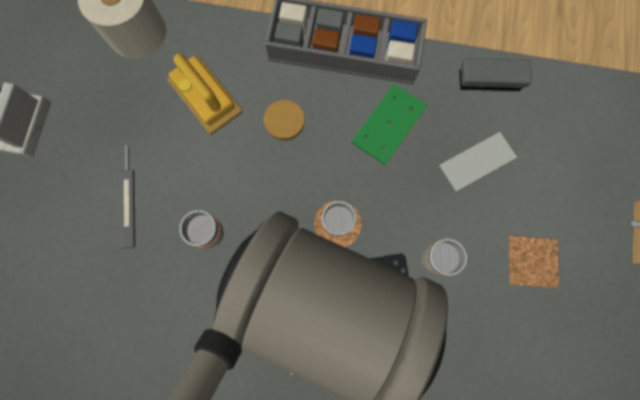

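The cup stands level on the mat at scene pixel (320,207), about 2 mm from the mat's centre. Both other stacks are where they were, and the arm is clear, so I'm handing in.

Run:
```python
from cell import job
print(job.hand_in())
```

```text
the job is handed in; nothing more can be done
None
```

The top cup of the taller stack is now upright in the middle of the round cork mat, and I've handed the job in. I gripped it on its exposed band, lifted it straight up clear of the cup beneath and carried it over. I lowered it until the tool felt contact (about 21 N upward), then opened the fingers and backed the arm away. The clock stood at about 11 s of the 42 s allowed.

**Last checks (both cameras):**
- **Moved cup:** its centre is at about (0.540, -0.026), roughly 2 mm from the measured mat centre. Its rim is 59–61 mm high and level, which fits a cup standing on the 5 mm mat.
- **Cup beneath and short stack:** both are within about 0.5 mm of where they started, and upright.
- **Arm:** the gripper is open and the arm touches nothing.

**What was off:**
- The tool tilted slowly to about 0.03 rad over the run. The cup still stood level after release.
- The opening with the cup gripped read about 56 mm instead of the cup's 58 mm, but the cup did not slip.
- The network missed cup_top in the scene picture and gave it low confidence in the top one, so I located the cups from the depth images instead.

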